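# Cycle the red pull switch

## Robot

A 6-joint arm with a two-finger parallel gripper is mounted at the origin on the work surface; the furniture and walls round the work are solid. World frame = base frame: x ahead of the robot, y to its left, z up, the work surface at z = 0. Lengths are in m, angles in rad, forces in N, time in s.
With the tool pointing down it reaches from about 0.3 to 0.875 m from the base axis. Payload 6.4 kg.
Tool frame: the origin (TCP) lies on the centre line of the jaws, within the pads' length; the fingertips stand 25 mm ahead of it and the grasp point (between the pads) lies 6 mm ahead of it; z points along the fingers, y is the line along which they close (so a half turn about z gives the same grasp; the last joint's range is limited). The gripper opens to 85 mm and grips with 20 to 120 N. Pads are 22 mm wide; open, the fingers measure 114 mm over their backs; the gripper's body (76 mm by 85 mm) begins 54 mm behind the grasp point. The pads swing forward as they close: fully open they stand 13 mm farther back than shut.
Start: joints at [1.109, 0.181, 1.607, -0, 1.354, -0.206], TCP at [0.145, 0.556, 0.256] pointing down, gripper open.
Joint ranges: [-2.99, 2.99], [-0.89, 2.07], [0.3, 2.58], [-1.14, 4.28], [0, 2.63], [-3.12, 3.12]. Speed limits (rad/s): [2.57, 2.57, 3.01, 3.14, 3.14, 3.14].

## Interface

Orientations are given as a unit quaternion [x, y, z, w].
In Python, from rig import r gives the robot as it stands. The module is installed in compiled form; this text tells all that it offers. Calls block until the motion is done:
- r.reach(position, orientation): joint-space move of the TCP to a pose.
- r.move_straight(position, speed=0.15, frame=None, stop_force=None): straight line of the TCP; frame=None keeps the orientation; speed is the mean speed in m/s. With stop_force (N) it stops when the force on the tool has changed by that much, and returns True; else False.
- r.set_joints(angles): joint-space move.
- r.grip(opening, f_grip=None): opening from 0.0 (shut) to 1.0 (fully open); f_grip is the grip in N (None keeps the last); returns when the fingers have stopped.
- r.dwell(seconds).
- r.solve_ik(position, orientation): joint angles nearest the present ones, or None.
- r.camera(name): name is "side" or "top" or "wrist"; returns the picture (400x640x3 uint8, blue, green, red); there is no depth.
- r.calibration(name): a dict with "fx", "fy", "cx", "cy" (pixels), "k1" (the pictures are not rectified: a ray, as slopes to the right and down, at radius r is drawn at 1 + k1 r^2 times it, then the intrinsics apply), "position" and "rotation" of the camera in the world. Camera axes: x right, y up, looking along -z (the intrinsics and any distortion apply to the point x, -y, -z); pixel columns grow to the right and rows downward; lengths in m; the calibration is good to about 2 mm. A picture is of the moment at which its call begins: read the wrist's pose just before it. calibration takes no time and is no camera call; for the wrist camera it gives the pose at the moment of the call.
A pose or a line that the arm cannot do raises r.MotionError and nothing moves.
- r.close_job(): hands the job in; it is judged then, once.
Trained networks look in the newest picture that a camera, given by its name, has taken for a name from the list of things; names that differ only in an ending like _2 or _b are one class to them, and where a whole thing is asked for, a point or a joint stands for the part that bears it (a point fixed in the world has none). Each returns a list of dicts, best first, with "conf" (0 to 1); they miss things now and then, are a little off and sometimes report something else, mostly with a low value. They report only what shows in the picture. A call takes as long as a camera call.
- r.trace(camera, query): "region" (400x640 bool, what is visible of it) and "xy" ([column, row] as shares, 0 to 1, of the picture: columns of its width, rows of its height, amid what is visible of it).
- r.spot_point(camera, query): "xy" ([column, row] as shares, 0 to 1, of the picture: columns of its width, rows of its height: a listed point, or the origin of a listed thing).
Readings, each from a call of its own:
- r.current_t(): time.
- r.current_joint_positions(): joint angles.
- r.current_dq(): joint speeds.
- r.current_tau(): joint torques, N m.
- r.current_tool_pos(): TCP position.
- r.current_orientation(): TCP orientation.
- r.current_ft_force(): force on the tool from outside, world axes, zero at the start.
- r.current_ft_torque(): the same for the moment, N m.
- r.current_width(): opening from 0.0 (shut) to 1.0 (fully open).
- r.current_grasp_force(): force on a finger pad.
Only numpy, scipy, OpenCV 4.12 (cv2) and the standard library are available. Lean on these libraries where they do the work, as an engineer would, in place of code of your own. Each camera call takes 0.05 s, during which the arm holds its last target. There are 200 camera calls.

## Task

Reset the tester by cycling the red pull switch on the small blue console: pull the red knob straight up until it clicks into its outer detent, let go of it and leave it standing out by itself for a second, then push it back down until it is fully home. Leave the black knob pulled out as it is.

Things in the scene. Friction and masses are not known exactly. Their poses are not given: they have to be found in the camera images.
- red_switch: Red pull switch upright in the level top panel of a fixed blue console (90 x 170 mm, 60 mm high). Origin: on its axis at the panel surface; z up, y along the console's long side. Steel bushing 17 mm wide to 10 mm above the panel. Ribbed red knob 32 mm across and 22 mm high on an 11 mm shaft: underside 18, flat top 40 mm above the panel when in (as at the start), 20 mm higher when out.
- red_knob (a joint): Travel of the red knob in m: 0 = pushed fully home, 0.020 = pulled fully out (end stop); upward positive. An over-centre detent holds it at either end: about 5 N moves it off an end, less towards the middle (0.010), and once past the middle it snaps to the other end by itself when let go. It stays at either end.
- black_switch: The black pull switch, same build and frame as the red one, on the same panel 85 mm from it along the console's long side (either side of it). Its knob stands pulled out: top 60 mm above the panel. To be left alone.
- black_knob (a joint): Travel of the black knob in m: 0 = pushed home, 0.020 = pulled out. Starts at 0.020 and must stay there.

How it is judged:
On the way:
1. the red knob stands out at its detent, let go (value of joint red_knob above 0.016 m and contact force between the fingers and red_switch below 0.2 N), for 0.4 s.
At the end, for the whole second after the job is handed in: The red knob has stood out at its detent by itself, let go, and is now fully home (within 3 mm); the black knob is still out (within 4 mm) (value of joint red_knob below 0.003 m and value of joint black_knob above 0.016 m); the robot touches nothing.
It fails at once if the black knob is pushed in (value of joint black_knob below 0.014 m).
It also fails if it takes over 38 s, if anything falls off the work surface, if the arm or the gripper's body presses on something with over 40 N, if the wrist force passes 120 N, or if a joint passes its speed limit or range.

## Working session

There is one attempt and no reset: what is moved stays moved. The work goes in short steps, each a Python script; the robot and the scene stay as the last script left them, time stands still between calls to the robot, and variables do not carry over. Pictures are saved under pics/ and viewed, at most 10 in all, crops included, and the job is handed in when it is done.

```bash
mkdir -p pics
cat > h.py <<'E'
import numpy as np, cv2
from rig import r
def ray(c,xy,cal=None):
    k=cal or r.calibration(c)
    u,v=xy[0]*640,xy[1]*400
    d=np.array([(u-k["cx"])/k["fx"],(v-k["cy"])/k["fy"]]); s=d.copy()
    for _ in range(20): s=d/(1+k["k1"]*(s@s))
    R=np.array(k["rotation"]); R=R if R.shape==(3,3) else None
    return np.array(k["position"]),R@np.array([s[0],-s[1],-1])
def tri(rays):
    A=0;b=0
    for p,d in rays:
        d=d/np.linalg.norm(d);M=np.eye(3)-np.outer(d,d);A=A+M;b=b+M@p
    x=np.linalg.solve(A,b)
    return x,[np.linalg.norm(np.cross(x-p,d/np.linalg.norm(d))) for p,d in rays]
E
python3 - <<'E'
from h import *
ims=[]
D={}
for c in ["side","top","wrist"]:
    im=r.camera(c); print(c,r.calibration(c)["position"])
    for q in ["red_switch","black_switch"]:
        for f in (r.spot_point,r.trace):
            o=f(c,q)
            for e in o[:2]: print(c,q,f.__name__,round(e["conf"],2),np.round(np.array(e["xy"])*[640,400],1))
            if f==r.spot_point and o: D[q,c]=ray(c,o[0]["xy"])
    ims.append(im)
for q in ["red_switch","black_switch"]:
    for cs in (["side","top"],["top","wrist"],["side","top","wrist"]):
        if all((q,c) in D for c in cs): print(q,cs,*tri([D[q,c] for c in cs]))
cv2.imwrite("pics/a.png",cv2.resize(np.hstack(ims[:2]),(800,250),interpolation=cv2.INTER_AREA))
cv2.imwrite("pics/b.png",ims[2])
print(r.current_t(),r.current_orientation())
E
```

```text
side [0.31573504 0.67193906 0.63256853]
side red_switch call 0.57 [324.4 181.4]Traceback (most recent call last):
  File "<stdin>", line 10, in <module>
  File "h.py", line 9, in ray
    return np.array(k["position"]),R@np.array([s[0],-s[1],-1])
                                   ~^~~~~~~~~~~~~~~~~~~~~~~~~~
ValueError: matmul: Input operand 0 does not have enough dimensions (has 0, gufunc core with signature (n?,k),(k,m?)->(n?,m?) requires 1)
```

Rotation is a quaternion, most likely.

```bash
sed -i 's/R=np.array(k\["rotation"\]).*/R=Rot.from_quat(k["rotation"]).as_matrix()/; s/^from rig/from scipy.spatial.transform import Rotation as Rot\nfrom rig/' h.py
python3 - <<'E'
from h import *
ims=[]
D={}
for c in ["side","top","wrist"]:
    im=r.camera(c); print(c,r.calibration(c)["position"],r.calibration(c)["rotation"])
    for q in ["red_switch","black_switch"]:
        for f in (r.spot_point,r.trace):
            o=f(c,q)
            for e in o[:2]: print(c,q,"sp" if f==r.spot_point else "tr",round(e["conf"],2),np.round(np.array(e["xy"])*[640,400],1))
            if f==r.spot_point and o: D[q,c]=ray(c,o[0]["xy"])
    ims.append(im)
for q in ["red_switch","black_switch"]:
    for cs in (["side","top"],["top","wrist"],["side","top","wrist"]):
        if all((q,c) in D for c in cs): print(q,cs,*tri([D[q,c] for c in cs]))
cv2.imwrite("pics/a.png",np.vstack(ims[:2])[:, :][::1] if 0 else cv2.resize(np.hstack(ims[:2]),(800,250),interpolation=cv2.INTER_AREA))
cv2.imwrite("pics/b.png",ims[2])
print(r.current_t(),r.current_orientation())
E
```

```text
side [0.31573504 0.67193906 0.63256853] [-0.05592334  0.43603053  0.88953981 -0.12437396]
side red_switch sp 0.74 [323.7 180.6]
side red_switch tr 0.65 [323.1 172. ]
side black_switch sp 0.71 [327.5 207.7]
side black_switch tr 0.75 [328.6 198.9]
top [0.34715306 0.03510409 0.94890234] [ 0.07356918 -0.07366143 -0.68672078  0.71942765]
top red_switch sp 0.92 [383.7 206. ]
top red_switch tr 0.91 [386.9 206.9]
top black_switch sp 0.65 [344.1 218.9]
top black_switch tr 0.6 [343.  217.9]
wrist [0.07958713 0.57388344 0.37354976] [-0.10734572 -0.08318134  0.60524839  0.78436735]
red_switch ['side', 'top'] [ 0.5294947  -0.09881832  0.06214681] [np.float64(0.0016231647601343906), np.float64(0.0016231647601345773)]
black_switch ['side', 'top'] [ 0.50077731 -0.02254423  0.06119333] [np.float64(0.0013329124685551546), np.float64(0.00133291246855514)]
0.85 [1.27516499e-01 9.91836449e-01 7.43812462e-06 5.05206268e-06]
```

View pics/a.png

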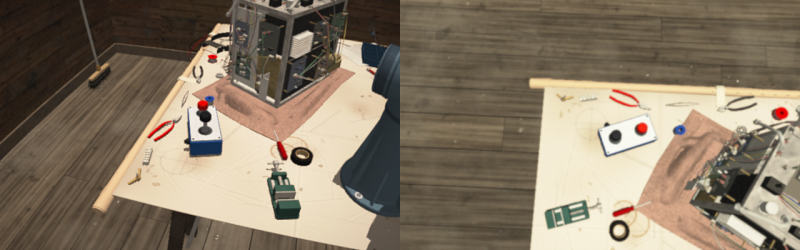

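View pics/b.png

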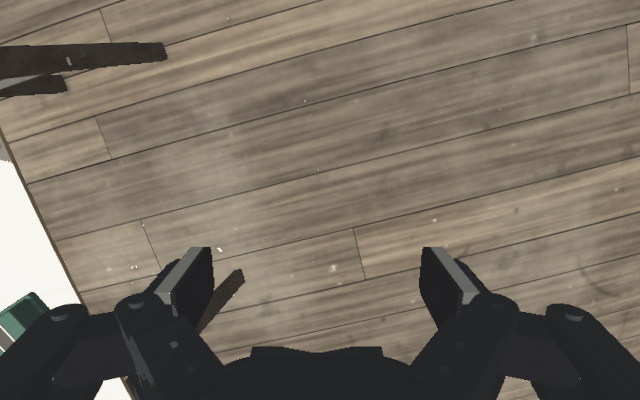

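The console shows clearly in both views, with red at about (384,206) and black at (344,219) in the full-size top picture. The wrist camera only sees the floor. The triangulated panel height is 0.062 m (0.060 expected) and the spacing is 82 mm (85 expected), so both agree. I'll move above red with the jaws closing across the console, then take a closer look.

Run:
```python
from h import *
red=np.array([.5295,-.0988]);blk=np.array([.5008,-.0225])
def quat(phi): a=(phi+np.pi/2)/2; return [np.cos(a),np.sin(a),0,0]
d=blk-red; phi=np.arctan2(d[1],d[0])-np.pi/2
p=[*red,.25]
print(np.degrees(phi),r.solve_ik(p,quat(phi)))
r.reach(p,quat(phi))
cal=r.calibration("wrist"); im=r.camera("wrist"); cv2.imwrite("pics/c.png",im)
for q in ["red_switch","black_switch"]:
    for f in (r.spot_point,r.trace):
        for e in f("wrist",q)[:2]:
            P,D=ray("wrist",e["xy"],cal); 
            z=.06 if f==r.spot_point else (.09 if q[0]=="r" else .11)
            print(q,"sp" if f==r.spot_point else "tr",round(e["conf"],2),np.round(np.array(e["xy"])*[640,400]),np.round(P+D*(z-P[2])/D[2],4))
print(r.current_t(),r.current_tool_pos(),r.current_ft_force())
```

```text
20.613628898198577 [-4.04951262e-01  1.05476815e-01  1.70514701e+00 -4.44089210e-16
  1.33096883e+00 -7.64726957e-01]
red_switch sp 0.93 [316. 175.] [ 0.5302 -0.0996  0.06  ]
black_switch sp 0.85 [317.  78.] [ 0.5013 -0.0211  0.06  ]
black_switch tr 0.63 [316.  77.] [ 0.5009 -0.0229  0.11  ]
3.7833 [ 0.52958232 -0.09833542  0.25000998] [ 0.30449421  0.48656358 -0.44784206]
```

View pics/c.png

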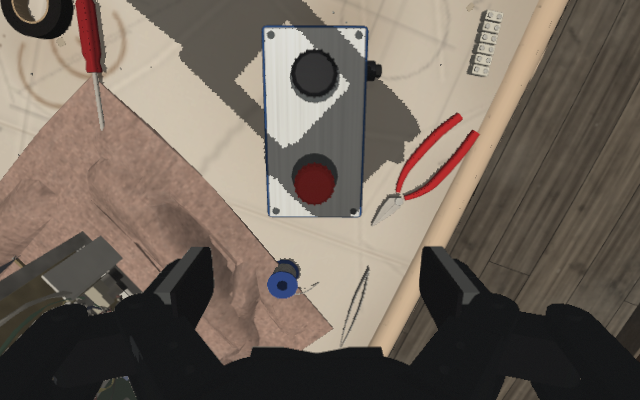

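Red knob top is at (314,184) and black at (315,74), and the console edges line up with the image columns, so the yaw is right. Red is at about (0.530,-0.0995). The rack shows at lower left, so I'll check its base clearance, then descend and grip, guarded on force.

Run:
```python
from h import *
for n,u,v in [("L",371,138),("R",453,168)]:
    P,D=ray("side",[u/640,v/400]); print(n,np.round(P-D*P[2]/D[2],3))
X,Y=.5300,-.0993
r.grip(1.0,40)
hit=r.move_straight([X,Y,.150],speed=.1,stop_force=8)
if not hit: hit=r.move_straight([X,Y,.094-.0+.005],speed=.05,stop_force=6)
print(hit,r.current_tool_pos(),r.current_ft_force(),r.current_t())
cv2.imwrite("pics/d.png",r.camera("wrist"))
cv2.imwrite("pics/e.png",r.camera("side")[80:320,160:560])
```

```text
L [ 0.49  -0.382  0.   ]
R [ 0.291 -0.31   0.   ]
False [ 0.5302877  -0.09941943  0.09936752] [ 0.64841268 -0.76397272 -0.1581027 ] 6.3167
```

View pics/d.png

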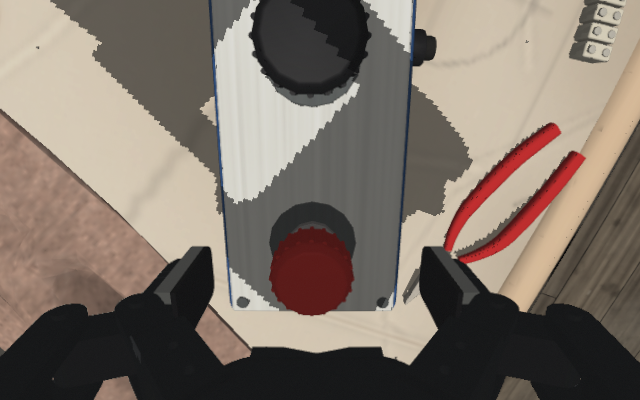

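View pics/e.png

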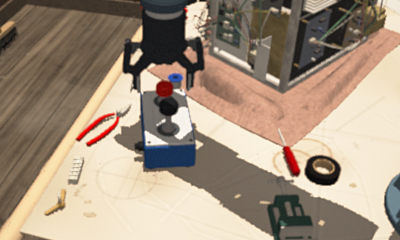

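The knob (312,270) sits centred between the pads (mid-column 316), and the rack is over 0.2 m away. I'll go 6 mm deeper because the pads sit farther back when open, then grip, pull up and check.

Run:
```python
from h import *
P,D=ray("wrist",[312/640,271/400]); print("top centre",np.round(P+D*(.100-P[2])/D[2],4))
X,Y=.5300,-.0993
print(r.move_straight([X,Y,.093],speed=.04,stop_force=6))
r.grip(0.0,50); print("w",r.current_width(),r.current_grasp_force(),r.current_ft_force(),r.current_tool_pos())
p=r.current_tool_pos()
print(r.move_straight([p[0],p[1],p[2]+.023],speed=.03,stop_force=20),r.current_tool_pos(),r.current_ft_force(),r.current_width(),r.current_t())
cv2.imwrite("pics/f.png",r.camera("side")[100:260,240:440].repeat(3,0).repeat(3,1))
```

```text
top centre [ 0.5271 -0.0949  0.1   ]
False
w 0.3599249520501942 49.07025218009949 [-8.16464032 -1.9900937   8.30085689] [ 0.52861006 -0.09986387  0.09339667]
True [ 0.52838122 -0.09989639  0.11353243] [2.42595262 0.11824732 1.94849552] 0.3615879399702493 7.9333
```

View pics/f.png

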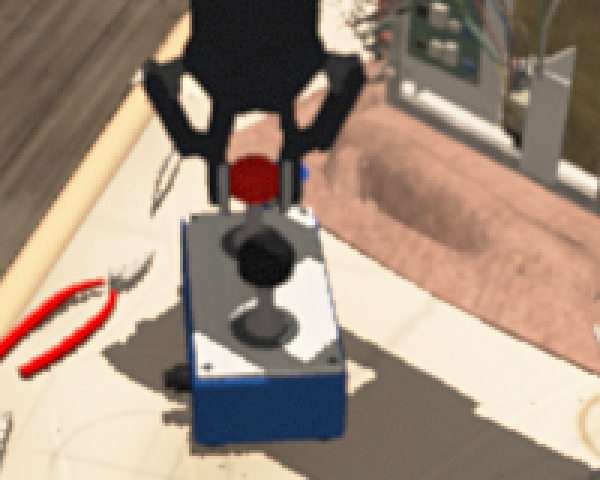

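The knob rose 20 mm and hit the end stop, held at (257,178) between the pads. Next I'll release it, wait, rise and check that it stays out.

Run:
```python
from h import *
p=r.current_tool_pos()
r.grip(1.0); print(r.current_width(),r.current_grasp_force(),r.current_ft_force())
r.dwell(1.2)
print(r.move_straight([p[0],p[1],.19],speed=.1,stop_force=8))
cal=r.calibration("wrist"); im=r.camera("wrist"); cv2.imwrite("pics/g.png",im)
for q in ("red_switch","black_switch"):
    for e in r.trace("wrist",q)[:1]: print(q,e["conf"],e["region"].sum(),np.array(e["xy"])*[640,400])
cv2.imwrite("pics/h.png",r.camera("side")[100:260,240:440].repeat(3,0).repeat(3,1))
print(r.current_tool_pos(),r.current_t())
```

```text
1.0013431987444084 0.0 [ 0.05156479 -0.31962542  0.01223326]
False
red_switch 0.97 3734 [319.808 206.68 ]
black_switch 0.81 3518 [317.632  69.92 ]
[ 0.52793634 -0.0997332   0.18919663] 10.8917
```

View pics/h.png

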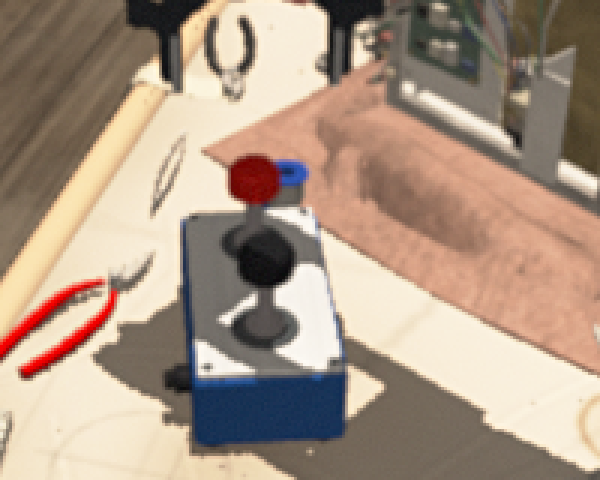

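View pics/g.png

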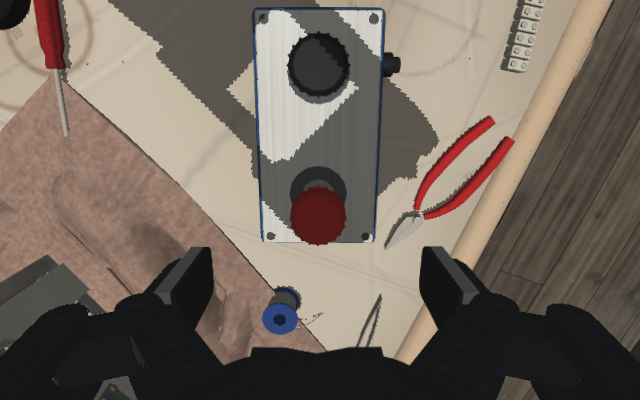

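The red knob stands out on its own at (318,216) in the wrist view, level with black. Now I'll shut the fingers and push it home.

Run:
```python
from h import *
X,Y=.5277,-.0985
r.grip(0.0,40)
r.move_straight([X,Y,.158],speed=.1,stop_force=8); print(r.current_tool_pos(),r.current_ft_force())
hit=r.move_straight([X,Y,.118],speed=.03,stop_force=22)
print(hit,r.current_tool_pos(),r.current_ft_force(),r.current_t())
r.dwell(.2)
r.move_straight([X,Y,.22],speed=.12)
cv2.imwrite("pics/i.png",r.camera("side")[100:260,240:440].repeat(3,0).repeat(3,1))
print(r.current_t())
```

```text
[ 0.52750033 -0.09839451  0.15766349] [1.42777454 0.03130225 0.0970527 ]
True [ 0.52773005 -0.09847678  0.12500161] [-1.94573033  1.14828832  7.94469645] 13.15
14.3417
```

View pics/i.png

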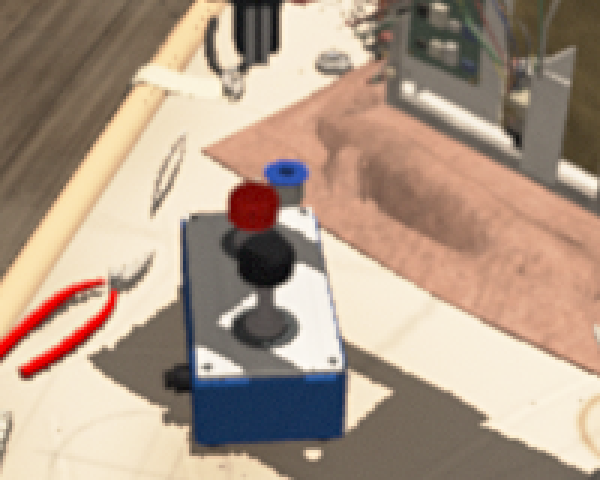

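The red knob is home: its centre dropped from row 178 to 206, and the push stopped at TCP height 0.125 m, where the fingertips meet a knob top 40 mm above the panel. Black still stands out at (266,260), unchanged.

```bash
python3 -c "
from rig import r
print(r.close_job())"
```

```text
the job is handed in; nothing more can be done
None
```

I pulled the red knob out to its detent, let it stand alone for over a second, and pushed it fully home; the black knob is still out, and the job was handed in at about 14 s (no verdict was returned).

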